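# Dock the temperature logger and snap its latch lever over

### The job

The fridge's temperature logger lies in the mouth of its reader dock. Push it with the fingertips along the bay until it is fully home against the reader head, and then flip the dock's latch lever up and over with the fingers so that it snaps down across the bay in front of the logger and locks it in. Do not lift the logger, and leave everything else on the desk where it stands.

Things in the scene. Friction and masses are not known exactly. Their poses are not given: they have to be found in the camera images.
- dock: Reader dock, fixed to the desk: grey base plate 4 mm thick, 126 mm wide, dock x from -175 to +92 mm, with a bay between two aluminium rails and a white reader head at its far end. Origin: on the desk (plate's underside), on the bay's centre line; x points along the bay from its open mouth to the head, y to the left of that, z up.
- bay_mouth (a point): Middle of the bay's mouth on top of the plate, at dock (-30, 0, 4) mm. From here to the head the bay is 59 mm wide; the rails are 7 mm thick and 8 mm high above the plate. Nearer than this they flare out as an entry funnel to about 41 mm either side at dock x = -78 mm.
- bay_stop (a point): Middle of the reader head's front face, the stop, at dock (60, 0, 12.5) mm. The head is 88 mm wide and 32 mm deep; its top is 44 mm above the desk.
- logger: Cream temperature logger, a flat loose box 82 mm long, 52 mm wide, 17 mm thick, about 0.12 kg. Origin: centre of its underside; its own y axis runs along its length, z up. It lies flat on the dock's plate with its length along the bay, its nose in the entry funnel, roughly (not exactly) in line with the bay.
- logger_center (a point): Centre of the logger, half-way up. When the logger is fully home this point is at dock x = +19 mm, about y = 0, 12.5 mm above the desk; its near end face is then at dock x = -22 mm.
- latch_pivot (a point): Pivot axis of the latch lever, on the right side of the bay's mouth: at dock (-31, -47, 18) mm; the axis runs along dock x, between two dark cheeks, each 5 mm thick, from dock x = -44 to -18 mm, that reach up to 27 mm above the desk and out to dock y = -77 mm, on a lug of the plate that ends at y = -84 mm. A small spring strut sits between them.
- latch_lever (a joint): Angle of the latch lever, rad: 0 = open, leaning outward (to dock -y) 40 degrees off vertical, where it starts; 0.70 = upright; 2.27 = closed, level across the bay towards dock +y. A spring drives it back to open below about 0.8 and snaps it closed above that; 1 to 2 N near its end moves it. With the logger not home it lands on the logger and cannot close.
- latch_tip (a point): Free end of the latch lever, 84 mm from the pivot: a steel rod 10 mm thick, with a black grip 14 mm thick on its outer third. Open, the end is 54 mm farther to dock -y than the pivot and 82 mm above the desk; upright it is 102 mm above it; closed, the rod's underside is 13 mm above the desk and its far side 4 mm from the logger's near end.
- amber_bottle: Bystander, leave it: amber bottle with a black cap, 46x46x108 mm, standing left of the dock. Origin: centre of its underside.
- white_cap: Bystander, leave it: white screw cap, 23 mm wide, 13 mm high, left of the dock. Origin: centre of its underside.
- vial: Bystander, leave it: small clear glass vial, 16 mm wide, 35 mm high, standing right of the dock near its back end. Origin: centre of its underside.
- stamp: Bystander, leave it: wooden rubber stamp, 23x46x70 mm, at the back. Origin: centre of its underside.
- tape_roll: Bystander, leave it: roll of tape, 98 mm wide, 25 mm high, at the left back. Origin: centre of its underside.
- marker_black: Bystander, leave it: black marker pen, 130 mm long, 16 mm thick, at the left. Origin: centre of its underside.
Not all that is in view belongs to the job. Of the things that look like the logger, take the one that is farthest from the robot's base at the start.

How it is judged (in metres and radians):
On the way, in this order (a step that is already met when the one before it is completed fails the run):
1. the logger is pushed fully home while the lever is still open (x of logger_center in the frame of dock above 0.014 m and z of logger_center in the frame of dock below 0.016 m and angle between logger's own z axis and vertical below 0.08 rad and value of joint latch_lever below 0.6 rad), for 0.2 s.
2. the lever has snapped over and lies closed across the bay (value of joint latch_lever above 2.15 rad), for 0.2 s.
At the end, for the whole second after the job is handed in: The logger lies flat in the bay, within 5 mm of the reader head, at rest; the latch lever is closed (joint above 2.15 rad) (x of logger_center in the frame of dock above 0.014 m and z of logger_center in the frame of dock below 0.016 m and angle between logger's own z axis and vertical below 0.08 rad and value of joint latch_lever above 2.15 rad and linear speed of logger below 0.01 m/s); the robot touches nothing.
It fails at once if the logger is lifted (more than 12 mm) (z of logger_center in the frame of dock above 0.0245 m).
It fails at once if another thing on the desk is moved by more than 25 mm (distance of any of amber_bottle, white_cap, vial, stamp, tape_roll, marker_black from where it was at the start of the episode above 0.025 m).
It also fails if it takes over 50 s, if anything falls off the work surface, if the arm or the gripper's body presses on something with over 40 N, if the wrist force passes 120 N, or if a joint passes its speed limit or range.

### The arm

A 6-joint arm with a two-finger parallel gripper is mounted at the origin on a cart in front of the work surface, level with it; the furniture and walls round the work are solid. World frame = base frame: x ahead of the robot, y to its left, z up, the work surface at z = 0. Lengths are in mm, angles in rad, forces in N, time in s.
With the tool pointing down it reaches from about 375 to 825 mm from the base axis. Payload 5.5 kg.
Tool frame: the origin (TCP) lies midway between the tips of the shut fingers; the grasp point (between the pads) lies 19 mm behind it (arm.hold_point_z is the distance from the TCP to the grasp point, in mm); z points along the fingers, y is the direction in which the jaws open and shut (so a half turn about z gives the same grasp; the last joint's range is limited). The gripper opens to 85 mm and grips with 20 to 120 N. Pads are 22 mm wide; open, the fingers measure 114 mm over their backs; the gripper's body (76 mm by 85 mm) begins 54 mm behind the grasp point. The pads swing forward as they close: fully open they stand 13 mm farther back than shut.
Start: joints at [-1.151, 0.314, -0.047, 1.21, 0, 1.571], TCP at [244.543, -547.899, 231.299] pointing down, gripper open.
Joint ranges: [-2.67, 2.67], [-0.69, 1.73], [-1.03, 1.25], [-2.08, 2.16], [-1.42, 1.45], [-3.14, 3.14]. Speed limits (rad/s): [2.39, 2.39, 3.01, 3.14, 3.14, 3.14].

### API

Orientations are given as a rotation vector (axis times angle).
In Python, from rig import status, optics, close_job, arm gives the robot as it stands.
- The arm moves only by the shell command python3 -m creep 'ROWS' [FORCE]. ROWS is JSON, a list of rows, each an object with "offset": the shift along the tool's x, y, z in units of 40 mm (1.0 is 40 mm), a list of three; "twist": the turn, a rotation vector about the tool's x, y, z in degrees, a list of three; "hand": the opening, from 0 (shut) to 1 (fully open). A call has 1 to 8 rows; each row shifts and turns the pose as measured when the row begins, along the tool's axes as they then stand; what a row does not reach is not made up. A row lasts 1/8 s, in which the tool goes at most 62.5 mm and 10.7 degrees, less where a joint would pass 70% of its speed; a pose out of reach is approached as far as the arm can. A call is refused whole if a number of a shift passes 1 or a number of a turn 10.7, either way. A call with a gripper value outside its range is refused whole. The fingers move at their own pace and stop on an object; FORCE is the grip in N (left out, the last holds). Time passes only in rows, so rows that do not move let the fingers close. It gives the time, the measured TCP pose, the force and the opening at its end, in the units of the state.
- status.state(): the state, without advancing time (a new reading comes with each control period).
- optics.grab_frame(name): name is "side" or "top"; returns the picture (384x512x3 uint8, red, green, blue); there is no depth.
- optics.camera_model(name): a dict with "K" (3x3 intrinsics, pixels), "R" (3x3) and "t" (3): a world point X has camera coordinates R X + t. Camera axes: x right, y down, z forward; pixel columns grow to the right and rows downward; lengths in mm; the calibration is good to about 2 mm. A picture is of the moment at which its call begins. camera_model takes no time and is no camera call.
- close_job(): hands the job in, once; it reports no verdict.
The state is a dict: "time": time; "q": joint angles; "joint_velocities": joint speeds; "tau": joint torques, N m; "tool_pos": TCP position; "orientation": TCP orientation; "ft_force": force on the tool from outside, world axes, zero at the start; "torque": the same for the moment, N m; "opening": finger opening in mm.
Only numpy, scipy, OpenCV 4.12 (cv2) and the standard library are available. Lean on these libraries where they do the work, as an engineer would, in place of code of your own. Each camera call takes 0.05 s, during which the arm holds its last target. There are 200 camera calls.

## Working session

There is one attempt and no reset: what is moved stays moved. The work goes in short steps, Python scripts to look and compute and a shell command to move; the robot and the scene stay as the last step left them, time stands still between calls to the robot, and variables do not carry over. Pictures are saved under pics/ and viewed, about 8 in all and at most 12, crops included, and the job is handed in when it is done.

```bash
mkdir -p pics; ls; python3 - <<'E'
from rig import status, optics
import cv2
for n in("top","side"):
    im=optics.grab_frame(n); cv2.imwrite(f"pics/{n}0.png",im[:,:,::-1]); c=optics.camera_model(n); print(n,c)
s=status.state();print(s)
E
```

```text
pics
top {'K': array([[398.87858408,   0.        , 258.19128642],
       [  0.        , 398.87858408, 195.29699839],
       [  0.        ,   0.        ,   1.        ]]), 'R': array([[ 0.02687253, -0.9996026 , -0.00851505],
       [-0.99764904, -0.02628088, -0.06329073],
       [ 0.06304179,  0.01019582, -0.99795881]]), 't': array([ 178.71706219,  562.13525538, 1142.54940605])}
side {'K': array([[398.73293143,   0.        , 253.98245041],
       [  0.        , 398.73293143, 193.49599817],
       [  0.        ,   0.        ,   1.        ]]), 'R': array([[ 0.97242332, -0.23271416,  0.01539477],
       [-0.12832474, -0.58900204, -0.79787804],
       [ 0.19474507,  0.77389968, -0.6026223 ]]), 't': array([-512.11844078,  276.31101646,  780.82966628])}
{'time': 0.1, 'q': array([-1.15095681e+00,  3.14177071e-01, -4.79788115e-02,  1.21019886e+00,
       -2.34354153e-05,  1.57080882e+00]), 'joint_velocities': array([-0.00014809, -0.00110079,  0.00240946,  0.00019533, -0.00080032,
        0.00060552]), 'tau': array([ 9.23189473e-04, -5.40764844e+01,  3.40542233e+01,  1.12216457e-02,
        5.29138811e-05,  1.12700266e-05]), 'tool_pos': array([ 244.34873373, -547.41966424,  230.50785501]), 'orientation': array([-3.07114534e+00, -6.54313774e-01,  5.45863659e-04]), 'ft_force': array([-0.08441953,  0.01758005, -0.7240296 ]), 'torque': array([-0.02738196, -0.01799452,  0.00964325]), 'opening': 85.70927153528925}
```

View pics/top0.png

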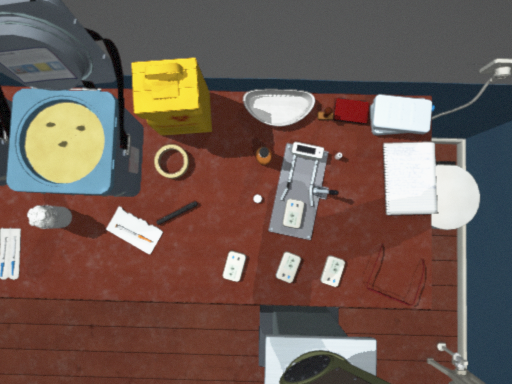

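View pics/side0.png

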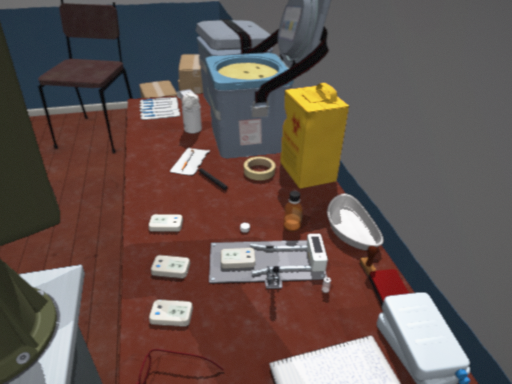

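The top view shows the dock from (290,235) to (308,145), with the logger in it at (294,214) and the lever at about (325,190). The three loggers in the front row are decoys. Next I'll crop and measure the corners.

```bash
cat > h.py <<'E'
import numpy as np, cv2
from rig import optics, status
def proj(n,P):
    c=optics.camera_model(n); p=np.atleast_2d(P)@c["R"].T+c["t"]; p=p@c["K"].T; return p[:,:2]/p[:,2:]
def ray(n,uv,z):
    c=optics.camera_model(n); C=-c["R"].T@c["t"]; d=c["R"].T@np.linalg.solve(c["K"],[*uv,1]); return C+d*(z-C[2])/d[2]
def quad(n,im,lo,hi,roi):
    x0,y0,x1,y1=roi; hsv=cv2.cvtColor(im,cv2.COLOR_RGB2HSV)[y0:y1,x0:x1]
    m=cv2.morphologyEx(cv2.inRange(hsv,lo,hi),cv2.MORPH_CLOSE,np.ones((3,3)))
    cs=cv2.findContours(m,0,2)[0]; c=max(cs,key=cv2.contourArea)+np.array([x0,y0])
    return cv2.boxPoints(cv2.minAreaRect(c)), cv2.contourArea(c), c
E
python3 - <<'E'
from h import *
t=cv2.imread("pics/top0.png"); s=cv2.imread("pics/side0.png")
a=cv2.resize(t[130:250,250:370],(600,600),interpolation=cv2.INTER_CUBIC)
b=cv2.resize(s[220:300,200:340],(798,456),interpolation=cv2.INTER_CUBIC)
cv2.imwrite("pics/a.png",a);cv2.imwrite("pics/b.png",b)
print(cv2.cvtColor(t,cv2.COLOR_BGR2HSV)[214:216,280:312].tolist())
E
```

```text
[[[110, 15, 152], [111, 17, 150], [111, 17, 149], [108, 9, 147], [45, 6, 185], [30, 8, 232], [30, 10, 234], [38, 9, 232], [54, 11, 230], [63, 13, 223], [64, 19, 203], [62, 19, 186], [64, 20, 181], [66, 19, 204], [69, 16, 221], [63, 10, 227], [63, 10, 227], [64, 9, 226], [55, 7, 224], [34, 9, 224], [30, 11, 222], [30, 13, 197], [38, 8, 122], [98, 11, 90], [102, 15, 87], [125, 13, 114], [114, 17, 149], [111, 17, 150], [108, 17, 151], [111, 17, 151], [108, 17, 149], [103, 16, 148]], [[113, 13, 153], [106, 18, 153], [109, 19, 150], [75, 3, 149], [30, 9, 196], [34, 9, 236], [27, 10, 235], [42, 11, 232], [63, 10, 229], [65, 15, 220], [64, 20, 193], [67, 20, 164], [63, 18, 143], [68, 19, 159], [69, 20, 207], [67, 10, 226], [67, 10, 227], [64, 9, 225], [43, 10, 225], [30, 9, 224], [30, 14, 220], [33, 12, 189], [40, 7, 106], [113, 12, 88], [105, 17, 92], [114, 11, 115], [107, 16, 147], [109, 18, 152], [110, 15, 152], [117, 15, 152], [111, 17, 150], [104, 22, 150]]]
```

View pics/a.png

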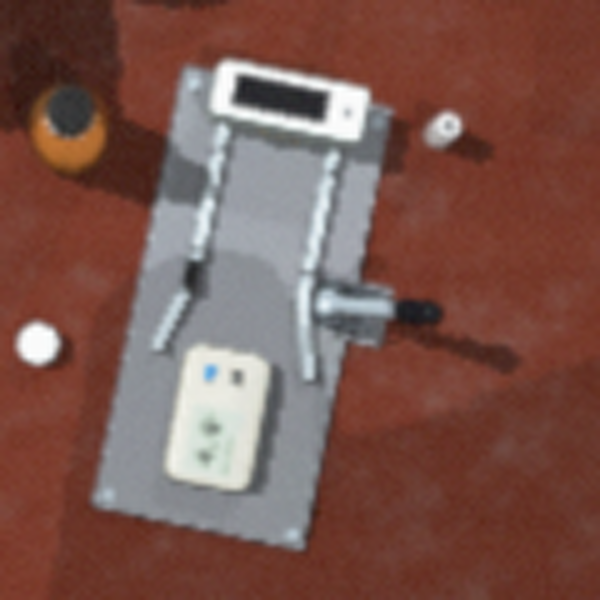

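View pics/b.png

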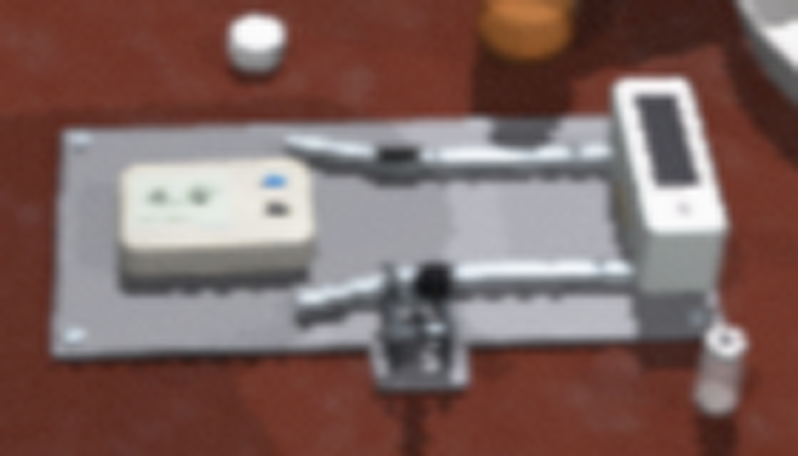

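```bash
cat >> h.py <<'E'
def fit(src,dst):
    a,b=src.mean(0),dst.mean(0); p=(src-a)@[1,1j]; q=(dst-b)@[1,1j]
    r=(p.conj()*q).sum(); th=np.angle(r); R=np.array([[np.cos(th),-np.sin(th)],[np.sin(th),np.cos(th)]])
    return th,b-R@a,np.linalg.norm(dst-(src@R.T+b-R@a),axis=1), abs(r)/(abs(p)**2).sum()
E
python3 - <<'E'
from h import *
px=np.array([[95,505],[303,548],[393,105],[185,68]])/5+[250,130]-.4
W=np.array([ray("top",p,4)[:2] for p in px])
D=np.array([[-175,63],[-175,-63],[92,-63],[92,63]])
th,o,e,s=fit(D,W); print("dock",th,o,e,s,W.tolist())
for p in ((62,130),(52,355)): print("side corner",ray("side",np.array(p)/5.7+[200,220]-.4,4))
R=np.array([[np.cos(th),-np.sin(th)],[np.sin(th),np.cos(th)]])
# head top corners z=44
for p in ((215,60),(370,88),(360,140),(208,112)): print("head",(ray("top",np.array(p)/5+[250,130]-.4,44)[:2]-o)@R)
for p in ((613,80),(687,80)): print("head side",(ray("side",np.array(p)/5.7+[200,220]-.4,44)[:2]-o)@R)
print("cap tip z~80",(ray("top",np.array((440,313))/5+[250,130]-.4,80)[:2]-o)@R)
for n,roi in(("top",(278,195,310,232)),("side",(215,245,258,275))):
    im=cv2.imread(f"pics/{n}0.png")[:,:,::-1].copy()
    b,A,c=quad(n,im,(15,0,180),(75,60,255),roi); print(n,A,cv2.minAreaRect(c)[:2])
    w=np.array([ray(n,p,21)[:2] for p in b]); print(((w-o)@R).round(1).tolist(), "ctr",((w.mean(0)-o)@R).round(1),w.mean(0))
E
```

```text
dock -0.1774673661444443 [615.95060878  68.22301194] [0.79510175 1.51022093 0.89703281 2.34073648] 0.9940340297631243 [[455.28107326668265, 160.47907008381043], [433.5275895365991, 38.28029437939321], [696.2752472573429, -10.128916589590347], [715.3257288156392, 113.56678938185293]]
side corner [453.53864839 158.78625505   4.        ]
side corner [431.13210623  35.02220255   4.        ]
head [89.64614828 47.13755665]
head [ 91.6132627  -43.00161115]
head [ 60.98813343 -43.19611893]
head [59.32242372 45.1141467 ]
head side [58.963365   39.57413837]
head side [90.37889443 38.29129867]
cap tip z~80 [ -31.07079096 -100.64716813]
top 419.5 ((292.90399169921875, 213.02796936035156), (17.173004150390625, 27.101146697998047))
[[-149.9, 28.2], [-71.4, 29.8], [-70.3, -19.9], [-148.7, -21.3]] ctr [-110.1    4.2] [508.34807231  91.7534618 ]
side 454.0 ((237.5, 255.5), (15.0, 33.0))
[[-148.9, 22.7], [-70.3, 19.4], [-73.0, -28.8], [-148.5, -25.6]] ctr [-110.2   -3.1] [506.96798065  84.66270628]
```

The dock pose agrees between the two views: origin about (615,67), yaw -0.1775. The logger sits at dock (-110, ~1), yawed a few degrees. I'll align the tool with the bay first.

```bash
cat >> h.py <<'E'
from scipy.spatial.transform import Rotation as Ro
TH=-0.1775; O=np.array([615.,67.,0]); RD=Ro.from_euler("z",TH).as_matrix()
def go(target,opp=False):
    s=status.state(); Rt=Ro.from_rotvec(s["orientation"]); want=Ro.from_matrix(RD@np.diag([1,-1,-1.]) if not opp else RD@np.diag([-1,1,-1.]))
    d=RD.T@(s["tool_pos"]-O)
    print("t",round(s["time"],2),"dock",d.round(1),"F",(RD.T@s["ft_force"]).round(1),"open",round(s["opening"],1),"q",s["q"].round(2))
    for T in np.atleast_2d(target):
        print(" to",T,"units",(Rt.inv().apply(O+RD@T-s["tool_pos"])/40).round(2),"twist",np.degrees((Rt.inv()*want).as_rotvec()).round(1))
E
python3 -m creep '[{"offset":[0,0,0],"twist":[0,0,8.5],"hand":0.25},{"offset":[0,0,0],"twist":[0,0,8.5],"hand":0.25},{"offset":[0,0,0],"twist":[0,0,8.5],"hand":0.25},{"offset":[0,0,0],"twist":[0,0,8.5],"hand":0.25}]' 30
python3 -c "
from h import *
go([-182,0,150])"
```

```text
time: 0.6
tool_pos: [243.8, -546.1, 228.3]
orientation: [-3.122, 0.301, 0.005]
ft_force: [0.0, 0.7, 0.3]
opening: 21.3
t 0.6 dock [-257.2 -669.   228.3] F [-0.1  0.7  0.3] open 21.3 q [-1.15  0.32 -0.05  1.21  0.    2.18]
 to [-182    0  150] units [  1.64 -16.74   2.03] twist [-0.3  0.2 -0.9]
```

The last joint would run out of range this way round, so I'll turn half round instead. That gives the same grasp.

```bash
for i in 1; do :; done
python3 -m creep '[{"offset":[0,0,0],"twist":[0,0,-10.6],"hand":0.25},{"offset":[0,0,0],"twist":[0,0,-10.6],"hand":0.25},{"offset":[0,0,0],"twist":[0,0,-10.6],"hand":0.25},{"offset":[0,0,0],"twist":[0,0,-10.6],"hand":0.25},{"offset":[0,0,0],"twist":[0,0,-10.6],"hand":0.25},{"offset":[0,0,0],"twist":[0,0,-10.6],"hand":0.25},{"offset":[0,0,0],"twist":[0,0,-10.6],"hand":0.25},{"offset":[0,0,0],"twist":[0,0,-10.6],"hand":0.25}]' >/dev/null
python3 -m creep '[{"offset":[0,0,0],"twist":[0,0,-10.6],"hand":0.25},{"offset":[0,0,0],"twist":[0,0,-10.6],"hand":0.25},{"offset":[0,0,0],"twist":[0,0,-10.6],"hand":0.25},{"offset":[0,0,0],"twist":[0,0,-10.6],"hand":0.25},{"offset":[0,0,0],"twist":[0,0,-10.6],"hand":0.25},{"offset":[0,0,0],"twist":[0,0,-10.6],"hand":0.25},{"offset":[0,0,0],"twist":[0,0,-10.6],"hand":0.25},{"offset":[0,0,0],"twist":[0,0,-10.6],"hand":0.25}]' >/dev/null
python3 -c "
from h import *
go([-182,0,150],True)"
```

```text
t 2.6 dock [-260.4 -664.2  219.7] F [0.2 0.  0. ] open 21.4 q [-1.15  0.32 -0.06  1.21  0.   -0.82]
 to [-182    0  150] units [ 0.57 16.68  2.03] twist [ 1.  -0.8 -8.8]
```

```bash
python3 -m creep '[{"offset":[-0.3,0.5,0],"twist":[0.5,-0.4,-4.4],"hand":0.25},{"offset":[-0.3,0.9,0],"twist":[0.5,-0.4,-4.4],"hand":0.25},{"offset":[-0.3,1,0],"twist":[0,0,0],"hand":0.25},{"offset":[-0.3,1,0],"twist":[0,0,0],"hand":0.25},{"offset":[-0.2,1,0],"twist":[0,0,0],"hand":0.25},{"offset":[-0.2,1,0],"twist":[0,0,0],"hand":0.25},{"offset":[-0.2,1,0],"twist":[0,0,0],"hand":0.25},{"offset":[0,1,0],"twist":[0,0,0],"hand":0.25}]' >/dev/null
python3 -m creep '[{"offset":[0,1,0],"twist":[0,0,0],"hand":0.25},{"offset":[0,1,0],"twist":[0,0,0],"hand":0.25},{"offset":[0,1,0],"twist":[0,0,0],"hand":0.25},{"offset":[0,1,0],"twist":[0,0,0],"hand":0.25},{"offset":[0,1,0],"twist":[0,0,0],"hand":0.25},{"offset":[0,1,0],"twist":[0,0,0],"hand":0.25}]' >/dev/null
python3 -c "
from h import *
go([-182,0,150],True)"
```

```text
t 4.35 dock [-186.7 -115.5  216.3] F [ 0.7 -0.7 -0.6] open 21.1 q [-0.04 -0.03 -0.48  1.12  0.    0.14]
 to [-182    0  150] units [-0.13  2.88  1.67] twist [ 0.2 -0.3  0.1]
```

```bash
python3 -m creep '[{"offset":[0,1,0.2],"twist":[0,0,0],"hand":0.25},{"offset":[0,1,0.5],"twist":[0,0,0],"hand":0.25},{"offset":[-0.1,0.8,0.8],"twist":[0,0,0],"hand":0.25},{"offset":[0,0,0],"twist":[0,0,0],"hand":0.25}]' >/dev/null
python3 - <<'E'
from h import *
go([-182,0,9],True)
R2=RD[:2,:2]
for n,roi in(("top",(278,195,310,232)),("side",(215,245,258,275))):
    im=optics.grab_frame(n); cv2.imwrite(f"pics/{n}1.png",im[:,:,::-1])
s=im[200:310,170:350][:,:,::-1]; cv2.imwrite("pics/c.png",cv2.resize(s,None,fx=4,fy=4,interpolation=2))
E
```

```text
t 4.85 dock [-183.9    2.6  155. ] F [-0.4 -0.9  0.6] open 21.5 q [ 0.23  0.08 -0.52  0.98  0.01  0.4 ]
 to [-182    0    9] units [-0.06 -0.08  3.65] twist [ 0.2 -0.2  0.3]
```

View pics/c.png

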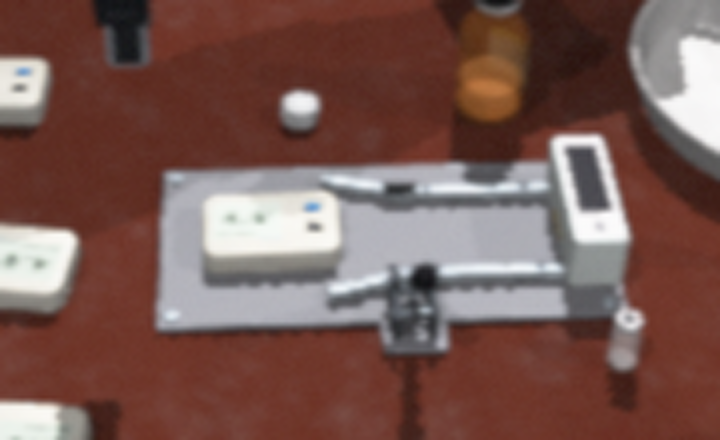

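The side view shows the fingers above the dock's open end at crop (126,65), with the area below clear. Nothing has moved, so I'll descend.

```bash
python3 -m creep '[{"offset":[0,0,0.9],"twist":[0,0,0],"hand":0.25},{"offset":[0,0,0.9],"twist":[0,0,0],"hand":0.25},{"offset":[0,-0.06,0.9],"twist":[0,0,0],"hand":0.25},{"offset":[0,0,0.6],"twist":[0,0,0.3],"hand":0.25},{"offset":[0,0,0.1],"twist":[0,0,0],"hand":0.25}]' >/dev/null
python3 -c "
from h import *
go([[-182,0,9],[-35,0,10]],True); print(proj('side',status.state()['tool_pos']))"
```

```text
t 5.58 dock [-176.9   -3.1   23.4] F [-0.4 -0.9  0.5] open 21.3 q [ 0.21  0.23 -0.69  0.64  0.    0.4 ]
 to [-182    0    9] units [0.13 0.07 0.36] twist [ 0.4  0.5 -0.5]
 to [-35   0  10] units [-3.54  0.11  0.37] twist [ 0.4  0.5 -0.5]
[[208.47083643 255.94804475]]
```

```bash
python3 -m creep '[{"offset":[0.15,0.07,0.25],"twist":[0,0,0],"hand":0.25},{"offset":[0,0,0.13],"twist":[0,0,0],"hand":0.25},{"offset":[0,0,0],"twist":[0,0,0],"hand":0.25}]' >/dev/null
python3 -c "
from h import *
go([[-182,0,9],[-35,0,10]],True)"
```

```text
t 5.95 dock [-180.9    0.     9.9] F [0.3 0.4 0.6] open 21.0 q [ 0.22  0.24 -0.71  0.6   0.    0.41]
 to [-182    0    9] units [ 0.03 -0.    0.02] twist [ 0.5  0.7 -0.6]
 to [-35   0  10] units [-3.65  0.04  0.04] twist [ 0.5  0.7 -0.6]
```

```bash
python3 -m creep '[{"offset":[-0.3,0,0],"twist":[0,0,0],"hand":0.25},{"offset":[-0.3,0,0],"twist":[0,0,0],"hand":0.25},{"offset":[-0.3,0,0],"twist":[0,0,0],"hand":0.25},{"offset":[-0.3,0,0],"twist":[0,0,0],"hand":0.25},{"offset":[-0.3,0,0],"twist":[0,0,0],"hand":0.25},{"offset":[-0.3,0,0],"twist":[0,0,0],"hand":0.25}]' >/dev/null
python3 - <<'E'
from h import *
go([-35,0,10],True)
im=optics.grab_frame("side"); cv2.imwrite("pics/d.png",cv2.resize(im[200:310,170:350][:,:,::-1],None,fx=4,fy=4,interpolation=2))
E
```

```text
t 6.7 dock [-103.1   -0.3   11.8] F [0.4 0.1 0.3] open 21.7 q [ 0.16  0.35 -0.55  0.66  0.    0.35]
 to [-35   0  10] units [-1.7   0.03  0.07] twist [ 0.5  0.8 -0.6]
```

View pics/d.png

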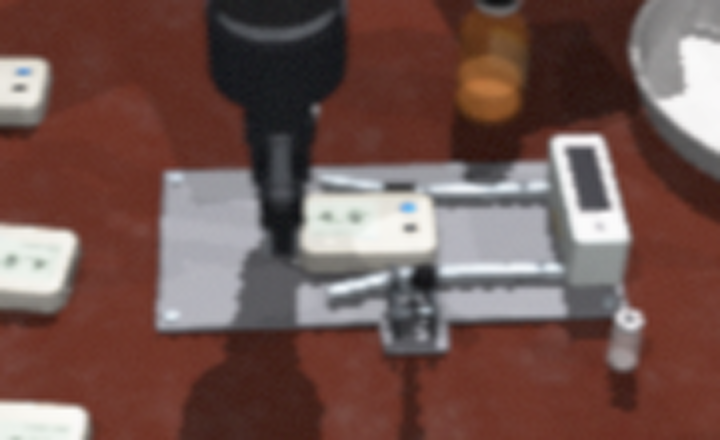

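The logger is sliding straight into the bay and its nose, at crop (437,225), has passed the mouth. I'll keep pushing.

```bash
python3 -m creep '[{"offset":[-0.25,0,0.02],"twist":[0,0,0],"hand":0.25},{"offset":[-0.25,0,0.02],"twist":[0,0,0],"hand":0.25},{"offset":[-0.25,0,0.02],"twist":[0,0,0],"hand":0.25},{"offset":[-0.25,0,0],"twist":[0,0,0],"hand":0.25},{"offset":[-0.2,0,0],"twist":[0,0,0],"hand":0.25}]'
python3 -c "
from h import *
go([-33,0,10],True)"
```

```text
time: 7.38
tool_pos: [564.3, 75.4, 10.2]
orientation: [0.293, 3.113, 0.013]
ft_force: [0.2, -0.7, 0.4]
opening: 21.2
t 7.38 dock [-51.4  -0.7  10.2] F [ 0.3 -0.7  0.4] open 21.2 q [ 0.13  0.43 -0.43  0.7   0.    0.32]
 to [-33   0  10] units [-0.46  0.02  0.01] twist [ 0.5  0.8 -0.6]
```

```bash
python3 -m creep '[{"offset":[-0.2,0,0],"twist":[0,0,0],"hand":0.25},{"offset":[-0.15,0,0],"twist":[0,0,0],"hand":0.25},{"offset":[-0.1,0,0],"twist":[0,0,0],"hand":0.25},{"offset":[-0.05,0,0],"twist":[0,0,0],"hand":0.25}]' >/dev/null
python3 -c "
from h import *
go([-33,0,10],True)"
python3 -m creep '[{"offset":[-0.1,0,0],"twist":[0,0,0],"hand":0.25},{"offset":[-0.1,0,0],"twist":[0,0,0],"hand":0.25}]'
python3 - <<'E'
from h import *
go([-33,0,10],True)
im=optics.grab_frame("side"); cv2.imwrite("pics/e.png",cv2.resize(im[200:310,170:350][:,:,::-1],None,fx=4,fy=4,interpolation=2))
E
```

```text
t 7.88 dock [-30.4  -1.   10. ] F [-9.2  0.7  6.8] open 20.9 q [ 0.12  0.46 -0.38  0.72  0.01  0.31]
 to [-33   0  10] units [ 0.07  0.03 -0.  ] twist [ 0.5  0.7 -0.6]
time: 8.12
tool_pos: [585.1, 71.3, 10.0]
orientation: [-0.292, -3.127, -0.017]
ft_force: [-14.2, 2.6, 14.9]
opening: 21.7
t 8.12 dock [-30.2  -1.1  10. ] F [-14.4   0.   14.9] open 21.7 q [ 0.12  0.47 -0.36  0.74  0.01  0.3 ]
 to [-33   0  10] units [0.07 0.03 0.  ] twist [ 0.6 -0.1 -0.5]
```

View pics/e.png

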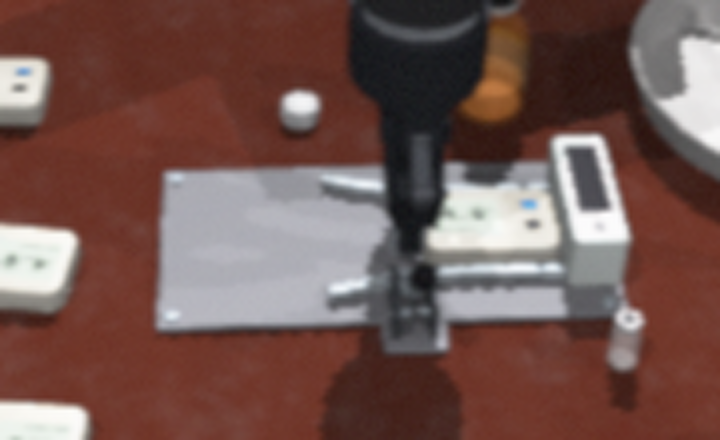

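The logger is home: its nose meets the head at crop (560,225), there are 14 N of resistance, and the TCP is at dock x -30. I'll back off, lift and go round to the outside of the lever with the fingers shut.

```bash
python3 -m creep '[{"offset":[0.3,0,0],"twist":[0,0,0],"hand":0.25},{"offset":[0.5,0,0],"twist":[0,0,0],"hand":0.25},{"offset":[0,0,-1],"twist":[0,0,0],"hand":0.1},{"offset":[0,0,-1],"twist":[0,0,0],"hand":0},{"offset":[0,0,-1],"twist":[0,0,0],"hand":0},{"offset":[0,0,-1],"twist":[0,0,0],"hand":0},{"offset":[0,0,0],"twist":[0,0,0],"hand":0}]' >/dev/null
python3 -c "
from h import *
go([[-31,-130,165],[-31,-130,72]],True)"
```

```text
t 9.05 dock [-64.2  -2.6 174.7] F [-0.2  0.5 -1.1] open -0.2 q [ 0.13  0.26 -0.25  1.06  0.01  0.32]
 to [ -31 -130  165] units [-0.85 -3.18  0.21] twist [ 0.6  0.  -0.5]
 to [ -31 -130   72] units [-0.85 -3.2   2.54] twist [ 0.6  0.  -0.5]
```

```bash
python3 -m creep '[{"offset":[-0.2,-0.9,0],"twist":[0,0,0],"hand":0},{"offset":[-0.2,-0.9,0],"twist":[0,0,0],"hand":0},{"offset":[-0.2,-0.9,0],"twist":[0,0,0],"hand":0},{"offset":[-0.25,-0.6,0],"twist":[0,0,0],"hand":0},{"offset":[0,0,0],"twist":[0,0,0],"hand":0}]' >/dev/null
python3 - <<'E'
from h import *
go([[-31,-130,72]],True)
im=optics.grab_frame("top"); cv2.imwrite("pics/f.png",cv2.resize(im[130:250,250:370][:,:,::-1],None,fx=4,fy=4,interpolation=2))
R2=RD[:2,:2]
b,A,c=quad("top",im,(15,0,180),(75,60,255),(285,158,312,205)); w=np.array([ray("top",p,21)[:2] for p in b]); print(A,((w-O[:2])@R2).round(1).tolist())
E
```

```text
t 9.68 dock [ -31.9 -138.1  169.7] F [-0.2 -0.6 -0.5] open 0.3 q [-0.12  0.28 -0.24  1.05  0.01  0.07]
 to [ -31 -130   72] units [-0.02  0.18  2.44] twist [ 0.5 -0.  -0.3]
403.0 [[-21.0, 27.6], [58.5, 27.8], [58.6, -25.3], [-20.7, -25.3]]
```

View pics/f.png

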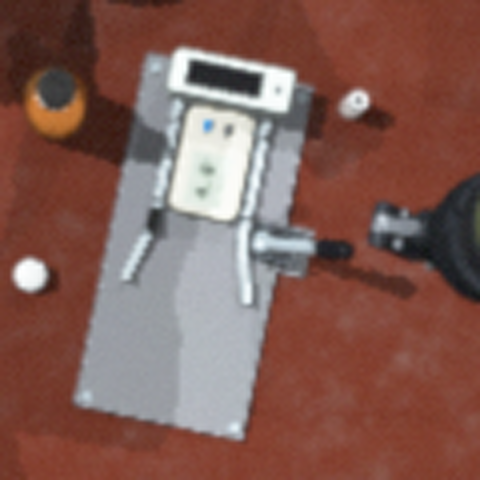

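The logger is flush with the head: the top view gives dock x from -21 to 58.5. The lever is open with its grip end at crop (350,250), and the fingers are outside it. I'll descend and push.

```bash
python3 -m creep '[{"offset":[0,0,0.9],"twist":[0,0,0],"hand":0},{"offset":[0,0,0.9],"twist":[0,0,0],"hand":0},{"offset":[0,0,0.6],"twist":[0,0,0],"hand":0},{"offset":[0,0,0],"twist":[0,0,0],"hand":0}]' >/dev/null
python3 -c "
from h import *
go([-31,-130,70],True)"
python3 -m creep '[{"offset":[0,0.3,0],"twist":[0,0,0],"hand":0},{"offset":[0,0.3,0],"twist":[0,0,0],"hand":0},{"offset":[0,0.3,0],"twist":[0,0,0],"hand":0},{"offset":[0,0.3,0],"twist":[0,0,0],"hand":0}]' >/dev/null
python3 -c "
from h import *
go([-31,-40,70],True)"
```

```text
t 10.22 dock [ -34.5 -132.4   70. ] F [ 0.3 -0.3  0.2] open 0.4 q [-0.11  0.36 -0.37  0.84  0.01  0.07]
 to [ -31 -130   70] units [-0.09  0.06  0.  ] twist [ 0.6 -0.1 -0. ]
t 10.72 dock [-33.3 -97.2  81.7] F [-14.9 -20.1  34.5] open 0.2 q [-0.02  0.35 -0.35  0.87 -0.03  0.16]
 to [-31 -40  70] units [-0.04  1.44  0.26] twist [-1.5  0.3 -0.4]
```

The upward force is 34 N, which I didn't expect, so I'll look before going on.

```bash
python3 - <<'E'
from h import *
a=cv2.resize(optics.grab_frame("side")[210:300,220:330][:,:,::-1],None,fx=3.6,fy=3.6,interpolation=2)
b=cv2.resize(optics.grab_frame("top")[150:240,260:370][:,:,::-1],None,fx=3.6,fy=3.6,interpolation=2)
cv2.imwrite("pics/g.png",np.hstack([a,b])); go([-31,-130,70],True)
E
```

```text
t 10.82 dock [-31.8 -91.9  80.6] F [ 0.8 -0.9  0.9] open 0.2 q [-0.02  0.35 -0.35  0.86 -0.02  0.16]
 to [ -31 -130   70] units [-0.02 -0.95  0.28] twist [-0.9  0.4 -0.3]
```

View pics/g.png

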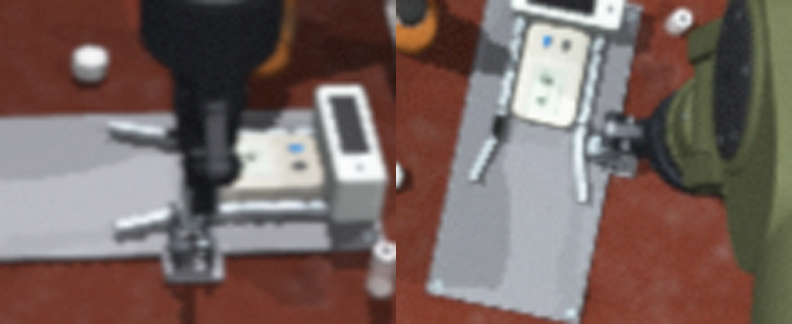

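```bash
python3 - <<'E'
from h import *
for a in (0,.2,.4,.6,.8,1):
    g=np.radians(40)-a; P=[O+RD@np.array([-31,-47-r*np.sin(g),18+r*np.cos(g)]) for r in (60,84)]
    print(a,proj("side",P).round(1).tolist(),(P[1]-O).round(0), proj("top",P).round(1).tolist())
s=status.state()["tool_pos"]; print(proj("side",s),proj("top",s))
E
```

```text
0 [[275.4, 268.7], [276.5, 268.2]] [-48. -94.  82.] [[331.6, 191.8], [338.3, 192.5]]
0.2 [[275.1, 263.0], [276.1, 260.0]] [-46. -80.  92.] [[328.6, 191.0], [334.0, 191.2]]
0.4 [[274.6, 257.7], [275.5, 252.4]] [-43. -65.  98.] [[324.9, 190.0], [328.8, 189.9]]
0.6 [[274.2, 252.9], [274.8, 245.8]] [-40. -49. 102.] [[320.9, 189.1], [323.0, 188.6]]
0.8 [[273.6, 249.0], [274.0, 240.3]] [-37. -32. 102.] [[316.6, 188.2], [316.9, 187.3]]
1 [[273.1, 246.0], [273.2, 236.2]] [-34. -16.  98.] [[312.3, 187.4], [310.8, 186.2]]
[[275.68902297 265.48876677]] [[334.90933579 192.14836685]]
```

The force has dropped to near zero. The earlier load acted along the lever's axis, so a step on the finger's back probably caught the lever's end and slipped past it. From here I'll follow the arc, keeping only the fingertip beside the grip.

```bash
python3 -m creep '[{"offset":[0,-0.05,-0.15],"twist":[-0.9,0.3,0],"hand":0},{"offset":[0,0.2,-0.05],"twist":[0,0,0],"hand":0},{"offset":[0,0,0],"twist":[0,0,0],"hand":0}]' >/dev/null
python3 - <<'E'
from h import *
go([-31,-40,92],True)
a=cv2.resize(optics.grab_frame("side")[210:300,220:330][:,:,::-1],None,fx=3.6,fy=3.6,interpolation=2)
b=cv2.resize(optics.grab_frame("top")[150:240,260:370][:,:,::-1],None,fx=3.6,fy=3.6,interpolation=2)
cv2.imwrite("pics/h.png",np.hstack([a,b]))
E
```

```text
t 11.2 dock [-29.1 -85.6  94.2] F [-1.5 -0.7  1.2] open -0.2 q [-0.02  0.34 -0.33  0.89 -0.    0.16]
 to [-31 -40  92] units [0.05 1.14 0.05] twist [-0.1  0.5 -0.3]
```

View pics/h.png

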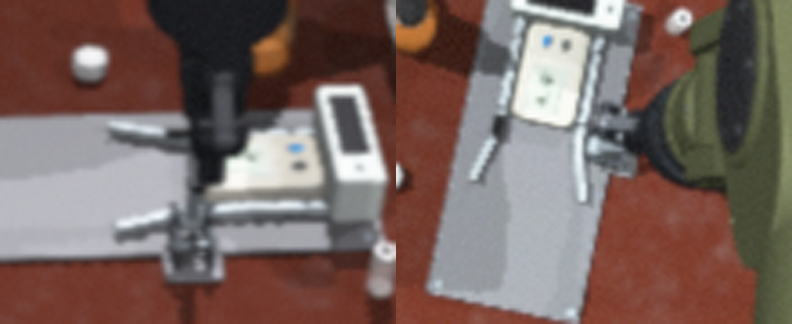

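The grip no longer shows at its open position, crop (201,212), so the lever is up behind the finger. I'll push on across upright.

```bash
python3 -m creep '[{"offset":[0,0.2,0.12],"twist":[0,0,0],"hand":0},{"offset":[0,0.25,0],"twist":[0,0,0],"hand":0},{"offset":[0,0.25,0],"twist":[0,0,0],"hand":0},{"offset":[0,0,0],"twist":[0,0,0],"hand":0}]' >/dev/null
python3 -c "
from h import *
go([-31,-40,92],True)"
python3 -m creep '[{"offset":[0.05,0.25,0.05],"twist":[0,0,0],"hand":0},{"offset":[0,0.3,0.05],"twist":[0,0,0],"hand":0},{"offset":[0,0.3,0],"twist":[0,0,0],"hand":0},{"offset":[0,0,0],"twist":[0,0,0],"hand":0}]' >/dev/null
python3 - <<'E'
from h import *
go([-31,-40,92],True)
a=cv2.resize(optics.grab_frame("side")[210:300,220:330][:,:,::-1],None,fx=3.6,fy=3.6,interpolation=2)
b=cv2.resize(optics.grab_frame("top")[150:240,260:370][:,:,::-1],None,fx=3.6,fy=3.6,interpolation=2)
cv2.imwrite("pics/i.png",np.hstack([a,b]))
E
```

```text
t 11.8 dock [-28.  -64.   99.6] F [ 0.3 -1.4  1.1] open 0.3 q [ 0.03  0.35 -0.32  0.9  -0.02  0.21]
 to [-31 -40  92] units [0.08 0.6  0.18] twist [-0.9  0.8 -0.5]
t 12.3 dock [-26.8 -26.1  96.7] F [0.1 0.3 0.2] open -0.0 q [ 0.09  0.36 -0.3   0.89 -0.02  0.27]
 to [-31 -40  92] units [ 0.1  -0.35  0.12] twist [-0.7  1.2 -0.5]
```

View pics/i.png

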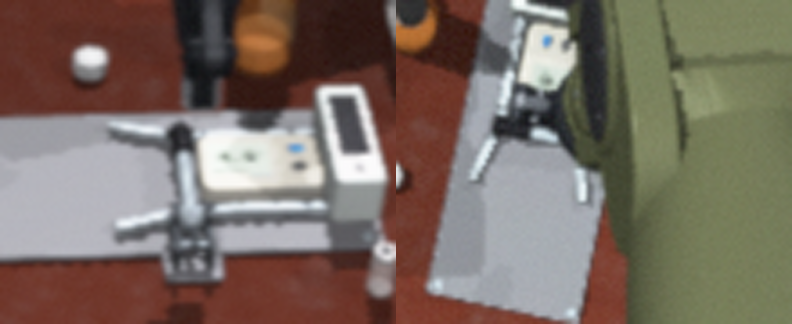

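The lever has snapped across the bay: the rod runs from (190,215) to the grip at (180,138), just in front of the logger. I'll lift clear and check that it is level.

```bash
python3 -m creep '[{"offset":[0,0,-1],"twist":[0,0,0],"hand":0},{"offset":[0,0,-1],"twist":[0,0,0],"hand":0},{"offset":[1,-1,0],"twist":[0,0,0],"hand":0},{"offset":[1,-1,0],"twist":[0,0,0],"hand":0},{"offset":[0.5,-1,0],"twist":[0,0,0],"hand":0},{"offset":[0,-1,0],"twist":[0,0,0],"hand":0},{"offset":[0,-1,0],"twist":[0,0,0],"hand":0},{"offset":[0,0,0],"twist":[0,0,0],"hand":0}]' >/dev/null
python3 - <<'E'
from h import *
go([-31,-40,92],True)
ims={}
for n in("side","top"): ims[n]=optics.grab_frame(n)
R2=RD[:2,:2]
for a in (2.0,2.15,2.27):
    g=np.radians(40)-a; P=[O+RD@np.array([-31,-47-r*np.sin(g),18+r*np.cos(g)]) for r in (56,84)]
    print(a,*[proj(n,P).round(1).tolist() for n in ims])
for n,roi,lr in(("side",(262,238,278,260),None),("top",(282,178,302,192),None)):
    b,A,c=quad(n,ims[n],(0,0,0),(180,255,70),roi); print(n,"grip",A,cv2.minAreaRect(c), c.reshape(-1,2).min(0),c.reshape(-1,2).max(0))
b,A,c=quad("top",ims["top"],(15,0,180),(75,60,255),(285,158,312,186)); w=np.array([ray("top",p,21)[:2] for p in b]); print(A,((w-O[:2])@R2).round(1).tolist())
a=cv2.resize(ims["side"][210:300,220:330][:,:,::-1],None,fx=3.6,fy=3.6,interpolation=2)
b=cv2.resize(ims["top"][130:220,260:370][:,:,::-1],None,fx=3.6,fy=3.6,interpolation=2)
cv2.imwrite("pics/j.png",np.hstack([a,b]))
E
```

```text
t 13.4 dock [-135.3 -232.5  178.4] F [ 0.   0.8 -0.1] open -0.1 q [-0.29  0.07 -0.47  1.01 -0.01 -0.1 ]
 to [-31 -40  92] units [-2.51  4.88  2.13] twist [-0.9  1.  -0.7]
2.0 [[270.8, 248.1], [269.9, 237.8]] [[298.1, 186.1], [289.1, 184.0]]
2.15 [[270.6, 250.1], [269.6, 240.9]] [[297.3, 186.3], [288.0, 184.2]]
2.27 [[270.5, 252.0], [269.4, 243.7]] [[297.0, 186.4], [287.5, 184.5]]
side grip 34.5 ((269.0294494628906, 248.61764526367188), (7.518604278564453, 7.033533096313477), 75.96376037597656) [266 245] [273 253]
top grip 34.0 ((291.5, 185.0), (9.0, 6.0), 0.0) [287 182] [296 188]
389.0 [[48.0, 37.0], [58.6, -14.5], [-19.0, -29.9], [-29.6, 21.3]]
```

View pics/j.png

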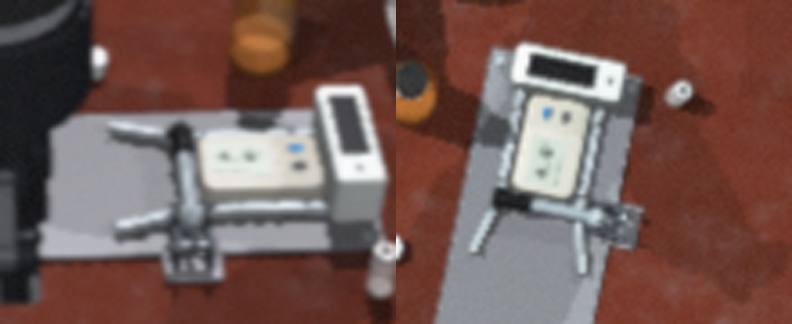

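The grip's centre is at (269,248.6) in the side view, against (270,248) predicted for 2.27 rad and 245.5 for 2.15 rad, so the lever is closed. The logger sits flush against the head, and the arm is clear.

```bash
python3 -c "
from rig import close_job; close_job()"
```

```text
the job is handed in; nothing more can be done
```

I pushed the logger along the bay until it stopped against the reader head, then flipped the latch lever over with the shut fingers until it snapped down in front of it. The job was handed in at about 13.5 s.

**Logger:** after the push, the top view put it from about dock x -21 to +58.5, against -22 to +60 expected. The fingers met about 14 N of resistance at the stop. The lever was still open at that point.

**Lever:** the grip's centre in the side view was 0.6 px in row from where 2.27 rad (closed) would put it, and about 3 px from 2.15 rad.

**Surroundings:** the final view showed the vial and the bottle in place. The white cap was partly hidden by the arm but in place in earlier views. I didn't check the other bystanders again, but the arm never went near them. The arm ended clear, with wrist force under 1 N.

**Checks that failed or disagreed:**
- **Lever push:** on the first try the wrist force reached about 43 N, 34.5 N of it upward. A step on the finger's back probably caught the lever's end. It released, and I finished at a higher tool position. I can't rule out that this counted against the 40 N limit, which is for the arm and gripper body; I think the contact was on a finger.
- **Last logger measurement:** the automatic box fit failed because the lever rod was inside the search area. The logger's final position rests on the last picture, which shows it flush, and on the earlier measurement.

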